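# Bolt down the water purifier's fresh filters and restart it

### The job

Fresh filters have been put into the countertop water purifier: turn its three captive bolt knobs clockwise fully home to their stops, one after the other in the order blue, yellow, black. Only then press the orange filter-reset key fully down and let it come up, and after it the green start key likewise, without disturbing the other things on the counter.

Things in the scene. Friction and masses are not known exactly. Their poses are not given: they have to be found in the camera images.
- purifier: White water purifier, fixed, 330 deep, 320 wide, 148 high (mm). Origin on the counter; x from its front (robot's side) to its back, y to its left. Along x: flat 50 high key ledge from -150 to -50; aluminium cover rising at 30 degrees to 148 high at 120; flat deck to 180. Bolts: level row on the cover at x = 30, 95 apart, colours in any order. Spout at right, x = 70, to y = -234
- bolt_blue (a joint): Turn of the blue bolt knob in rad: grows clockwise as one looks onto the cover (about minus the point's z). Starts at 0.1 to 0.7; fully home at its end stop, 1.571. Stiff (about 0.12 N m), stays where it is left. Its white mark, on the point's -x side, points down the slope at 0, and to the purifier's left, at a red mark on the cover, when home
- bolt_blue_grip (a point): Grip point on the axis of the blue captive bolt knob: a bar 42 mm long (point x), 14 wide (point y), 32 high on a 44 mm disc over a 68 mm steel flange. z: the bolt's axis, out of the cover, leaning 30 degrees from vertical to the purifier's front. Point: 37 mm out from the cover, 7 below the bar's outer end, 23 above the disc. The axes turn with the knob
- bolt_yellow (a joint): Turn of the yellow bolt knob in rad: grows clockwise as one looks onto the cover (about minus the point's z). Starts at 0.1 to 0.7; fully home at its end stop, 1.571. Stiff (about 0.12 N m), stays where it is left. Its white mark, on the point's -x side, points down the slope at 0, and to the purifier's left, at a red mark on the cover, when home
- bolt_yellow_grip (a point): Grip point on the axis of the yellow captive bolt knob: a bar 42 mm long (point x), 14 wide (point y), 32 high on a 44 mm disc over a 68 mm steel flange. z: the bolt's axis, out of the cover, leaning 30 degrees from vertical to the purifier's front. Point: 37 mm out from the cover, 7 below the bar's outer end, 23 above the disc. The axes turn with the knob
- bolt_black (a joint): Turn of the black bolt knob in rad: grows clockwise as one looks onto the cover (about minus the point's z). Starts at 0.1 to 0.7; fully home at its end stop, 1.571. Stiff (about 0.12 N m), stays where it is left. Its white mark, on the point's -x side, points down the slope at 0, and to the purifier's left, at a red mark on the cover, when home
- bolt_black_grip (a point): Grip point on the axis of the black captive bolt knob: a bar 42 mm long (point x), 14 wide (point y), 32 high on a 44 mm disc over a 68 mm steel flange. z: the bolt's axis, out of the cover, leaning 30 degrees from vertical to the purifier's front. Point: 37 mm out from the cover, 7 below the bar's outer end, 23 above the disc. The axes turn with the knob
- key_reset (a joint): Travel of the orange filter-reset key in m: 0 is released, 0.006 is fully down; it springs back
- key_reset_top (a point): Centre of the top face of the round orange filter-reset key, 32 mm in diameter, in a black collar of 48 mm diameter, about 72 mm above the counter and 10 mm above its collar on the flat ledge; pressed straight down, fully down takes about 5 N. The two keys stand 120 mm apart, either may be the left one
- key_start (a joint): Travel of the green start key in m: 0 is released, 0.006 is fully down; it springs back
- key_start_top (a point): Centre of the top face of the round green start key, 32 mm in diameter, in a black collar of 48 mm diameter, about 72 mm above the counter and 10 mm above its collar on the flat ledge; pressed straight down, fully down takes about 5 N. The two keys stand 120 mm apart, either may be the left one
- tin: Small steel tin with a copper-coloured band, 48 mm diameter, 42 mm high, on the purifier's top deck; loose, leave alone. Origin at the centre of its underside
- mug: Blue mug, 80 mm diameter, 90 mm high, left of the purifier; loose, leave alone. Origin at the centre of its underside
- old_filter: Used grey filter cartridge, 54 mm diameter, 110 mm high, standing to the right of the purifier; loose, leave alone. Origin at the centre of its underside
- spoon: Wooden-handled spoon, 200 mm long, 20 mm thick, lying in front of the purifier; loose, leave alone. Origin at the centre of its underside
- soap: Yellow soap bottle, 64 mm diameter, 190 mm high, far left; loose, leave alone. Origin at the centre of its underside
- jar: Amber jar with red lid, 60 mm diameter, 85 mm high, far right; loose, leave alone. Origin at the centre of its underside

How it is judged:
By the outcome, as a careful person would: the job done as asked, in the order asked, and still so for the second after the job is handed in, with the robot touching nothing.
It also fails if it takes over 64 s, if anything falls off the work surface, if the arm or the gripper's body presses on something with over 40 N, if the wrist force passes 120 N, or if a joint passes its speed limit or range.

### The arm

A 7-joint arm with a two-finger parallel gripper is mounted at the origin on the work surface. World frame = base frame: x ahead of the robot, y to its left, z up, the work surface at z = 0. Lengths are in m, angles in rad, forces in N, time in s.
With the tool pointing down it reaches from about 0.425 to 0.825 m from the base axis. Payload 3.6 kg.
Tool frame: the origin (TCP) lies between the finger pads; the fingertips stand 14 mm ahead of it and the grasp point (between the pads) lies 5 mm behind it (r.tcp_to_tips is the distance from the TCP to the fingertips, in m); z points along the fingers, y is the line along which they close (so a half turn about z gives the same grasp; the last joint's range is limited). The gripper opens to 93 mm and grips with 3 to 60 N. Pads are 15 mm wide; open, the fingers measure 128 mm over their backs; the gripper's body (75 mm by 188 mm) begins 65 mm behind the grasp point.
Start: joints at [-1.349, 0.615, -0.013, 1.423, 0.008, 1.103, -0.04], TCP at [0.16, 0.63, 0.233] pointing down, gripper open.
Joint ranges: [-3.12, 3.12], [-0.3, 2.06], [-1.34, 1.32], [0.26, 2.42], [-1.36, 4.5], [0.01, 1.98], [-2.84, 2.84]. Speed limits (rad/s): [2.79, 2.79, 3.14, 3.14, 3.14, 3.14, 3.14].

### API

Orientations are given as a rotation vector (axis times angle).
In Python, from station import r gives the robot as it stands.
- The arm moves only by the shell command python3 -m inch 'ROWS' [OPENING] [FORCE]. ROWS is JSON, a list of rows, each a list of 2 entries, a list of its own where there are three numbers: the shift along the tool's x, y, z in units of 25 mm (1.0 is 25 mm), then the turn, a rotation vector about the tool's x, y, z in units of 10 degrees (1.0 is 10 degrees). In form: [[[tx, ty, tz], [wx, wy, wz]], ...]. A call has 1 to 12 rows; each row shifts and turns the commanded pose from where the row before left it, along the tool's axes as they then stand; what a row does not reach is not made up. A row lasts 1/8 s, in which the tool goes at most 62.5 mm and 10.7 degrees, less where a joint would pass 70% of its speed; a pose out of reach is approached as far as the arm can. A call is refused whole if a number of a shift passes 1 or a number of a turn 1, either way. A call with a gripper value outside its range is refused whole. OPENING is the opening, from 0 (shut) to 1 (fully open), set as the call begins (- or left out, the last holds). The fingers move at their own pace and stop on an object; FORCE is the grip in N (left out, the last holds). Time passes only in rows, so rows that do not move let the fingers close. It gives the time, the measured TCP pose, the force, the opening and the grip force at its end, in the units of the state.
- r.get_obs(): the state, without advancing time (a new reading comes with each control period).
- r.camera(name): name is "scene" or "side" or "wrist"; returns (picture, depth): 400x640x3 uint8, red, green, blue; 400x640 float32, m along the optical axis (not along the pixel's ray), 0 where there is no reading.
- r.calibration(name): a dict with "mtx" (3x3 intrinsics, pixels), "T" (4x4, takes a point from camera to world coordinates); the wrist camera has in their place "mount" (4x4, takes a point from camera to tool coordinates, whose origin is the TCP and whose axes are the flange's). Camera axes: x right, y down, z forward; pixel columns grow to the right and rows downward; lengths in m; the calibration is good to about 2 mm. The wrist camera is an equidistant fisheye: a pixel r from the principal point sees the ray r / f radians off the axis. A picture is of the moment at which its call begins: read the wrist's pose just before it. calibration takes no time and is no camera call.
- r.job_done(): hands the job in; it is judged then, once.
The state is a dict: "time": time; "joint_pos": joint angles; "dq": joint speeds; "effort": joint torques, N m; "tcp_pos": TCP position; "ee_rot": TCP orientation; "contact_force": force on the tool from outside, world axes, zero at the start; "wrist_torque": the same for the moment, N m; "width": finger opening in m; "gripper_force": force on a finger pad.
Only numpy, scipy, OpenCV 4.12 (cv2) and the standard library are available. Lean on these libraries where they do the work, as an engineer would, in place of code of your own. Each camera call takes 0.05 s, during which the arm holds its last target. There are 200 camera calls.

## Working session

There is one attempt and no reset: what is moved stays moved. The work goes in short steps, Python scripts to look and compute and a shell command to move; the robot and the scene stay as the last step left them, time stands still between calls to the robot, and variables do not carry over. Pictures are saved under pics/ and viewed, at most 10 in all, crops included, and the job is handed in when it is done.

```bash
ls; mkdir -p pics
python3 - <<'E'
from station import r
import cv2
o=r.get_obs();print(o)
for n in("scene","side"):
    p,d=r.camera(n);cv2.imwrite(f"pics/{n}0.png",p[:,:,::-1]);c=r.calibration(n);print(n,c)
    import numpy as np;np.savez(f"pics/{n}0.npz",p=p,d=d)
print(r.calibration("wrist"))
E
```

```text
pics
{'time': 0.0, 'joint_pos': array([-1.34850472,  0.61591709, -0.01259855,  1.42489625,  0.00811661,
        1.10340372, -0.04037599]), 'dq': array([ 0.00120947,  0.00070135, -0.00116857,  0.00061243, -0.00064224,
        0.00050385,  0.00046443]), 'effort': array([-1.96103410e-04, -4.58941662e+01,  2.08898904e-01, -1.65741563e+01,
       -6.11317204e-02,  2.04429886e-02,  2.33133032e-04]), 'tcp_pos': array([0.15986898, 0.62924875, 0.23148346]), 'ee_rot': array([-0.38963152, -3.11707543,  0.00402245]), 'contact_force': array([-0.14548091, -0.52035739, -0.41412609]), 'wrist_torque': array([-0.00920697,  0.00345659, -0.04676607]), 'gripper_force': 0.0, 'width': 0.09315487573608043}
scene {'mtx': array([[408.15794431,   0.        , 321.17020738],
       [  0.        , 408.15794431, 204.38930289],
       [  0.        ,   0.        ,   1.        ]]), 'T': array([[-5.64297696e-01,  6.83560071e-01, -4.62940319e-01,
         1.13975298e+00],
       [ 8.25570963e-01,  4.67795650e-01, -3.15594384e-01,
         4.19653821e-01],
       [ 8.33748063e-04, -5.60279269e-01, -8.28303354e-01,
     
[... 340 characters left out ...]
,
       [-0.3453987 , -0.63940466,  0.6869217 , -0.98245366],
       [ 0.008936  , -0.73417769, -0.67889857,  1.10012184],
       [ 0.        ,  0.        ,  0.        ,  1.        ]])}
{'mtx': array([[309.70691629,   0.        , 324.59742367],
       [  0.        , 309.70691629, 198.22981448],
       [  0.        ,   0.        ,   1.        ]]), 'mount': array([[ 7.23052328e-04, -9.69199236e-01, -2.46276914e-01,
         6.80095510e-02],
       [ 9.99999509e-01,  5.33758829e-04,  8.35373969e-04,
         3.37372209e-04],
       [-6.78191336e-04, -2.46277397e-01,  9.69199146e-01,
        -1.52258967e-01],
       [ 0.00000000e+00,  0.00000000e+00,  0.00000000e+00,
         1.00000000e+00]])}
```

View pics/scene0.png

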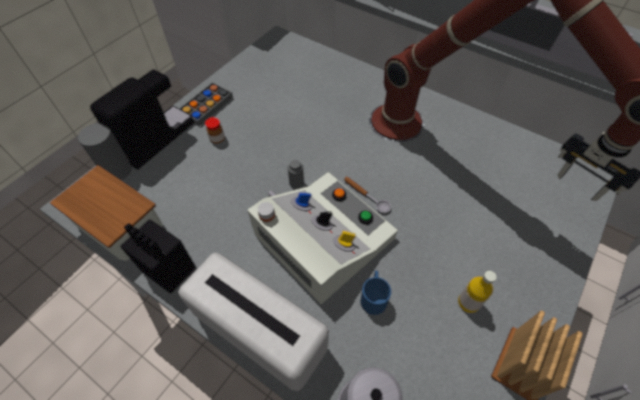

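View pics/side0.png

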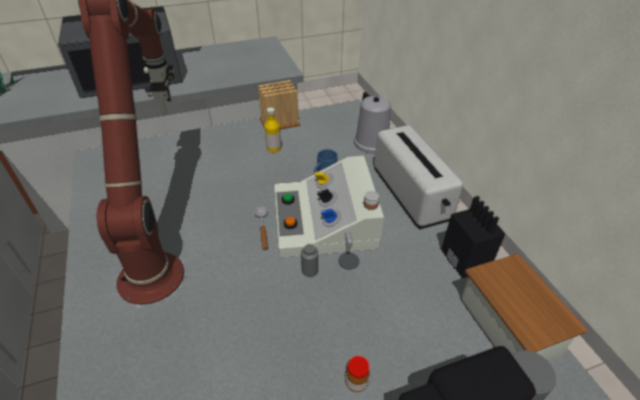

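The scene shows blue (303,199), black (323,217) and yellow (346,239) knobs. The keys are orange (339,193) and green (366,215). The side view agrees, so from right to left the knobs are blue, black, yellow, and orange is the right key.

```bash
cat > h.py <<'E'
import numpy as np, cv2
R={'orange':((5,150,100),(16,255,255)),'green':((45,120,50),(80,255,255)),'blue':((108,120,60),(130,255,255)),'yellow':((21,140,90),(33,255,255))}
def blob(p,n,near=None,rad=40):
    h=cv2.cvtColor(p,cv2.COLOR_RGB2HSV);m=cv2.inRange(h,*map(np.array,R[n]))
    if near is not None:
        k=np.zeros_like(m);cv2.circle(k,tuple(int(v) for v in near),rad,255,-1);m&=k
    k,l,s,c=cv2.connectedComponentsWithStats(m)
    i=1+np.argmax(s[1:,4]);return c[i],s[i],l==i
def ray(c,uv):
    d=np.linalg.inv(c['mtx'])@[*uv,1];return c['T'][:3,3],c['T'][:3,:3]@d
def plane(c,uv,z):
    o,d=ray(c,uv);return o+d*(z-o[2])/d[2]
E
python3 - <<'E'
from h import *
from station import r
near={'scene':dict(orange=(339,193),green=(366,215),blue=(303,199),yellow=(346,239)),'side':dict(orange=(291,222),green=(288,198),blue=(330,216),yellow=(322,178))}
H=dict(orange=.072,green=.072,blue=.13,yellow=.13)
for n in R:
    for v in near:
        z=np.load(f'pics/{v}0.npz');c=r.calibration(v)
        uv,s,_=blob(z['p'],n,near[v][n],16);print(n,v,uv.round(1),s[4],plane(c,uv,H[n]).round(4))
E
```

```text
orange scene [338.9 192.3] 68 [0.4645 0.029  0.072 ]
orange side [289.7 220.7] 62 [0.4616 0.0238 0.072 ]
green scene [365.3 215.1] 82 [0.4918 0.1454 0.072 ]
green side [287.4 197.3] 64 [0.4877 0.1374 0.072 ]
blue scene [302.7 199.2] 141 [ 0.5847 -0.0268  0.13  ]
blue side [329.1 215. ] 140 [ 0.5714 -0.0502  0.13  ]
yellow scene [346.1 238.6] 173 [0.6262 0.1558 0.13  ]
yellow side [321.5 177.6] 109 [0.6126 0.133  0.13  ]
```

```bash
cat >> h.py <<'E'
from scipy.spatial.transform import Rotation as Ro
def frame(x,y,yaw):  # purifier->world
    return Ro.from_euler('z',yaw).as_matrix(),np.array([x,y,0.])
def pose(F,loc,th=None,out=0.,extra=0.):
    """knob frame at lateral loc(y): tool x = mark direction at turn th, tool z into the cover"""
    M,o=F;n=np.array([-.5,0,3**.5/2]);x0=np.array([-3**.5/2,0,-.5])
    y0=np.cross(-n,x0);A=np.stack([x0,y0,-n],1)
    P=np.array([.030,loc,.0962])+(.037+out)*n
    return o+M@P,Ro.from_matrix(M@A)*Ro.from_euler('z',th)
def rows(p,Rt,N,ob):
    R0=Ro.from_rotvec(ob['ee_rot']);w=(R0.inv()*Rt).as_rotvec()
    S=sum(Ro.from_rotvec(w*k/N).as_matrix() for k in range(N))
    s=np.linalg.solve(S,R0.inv().apply(p-ob['tcp_pos']))
    print(N,'rows of shift',(s/.025).round(2),'turn',(np.rad2deg(w)/N/10).round(2))
def wcast(c,ob,uv,P0,n):
    """wrist fisheye pixel -> world point on plane"""
    K=c['mtx'];a=(np.array(uv)-K[:2,2])/K[0,0];t=np.hypot(*a)
    d=np.array([*(a/t*np.sin(t)),np.cos(t)]);m=c['mount'];R0=Ro.from_rotvec(ob['ee_rot'])
    o=ob['tcp_pos']+R0.apply(m[:3,3]);d=R0.apply(m[:3,:3]@d);return o+d*(n@(P0-o))/(n@d)
E
python3 - <<'E'
from h import *
from station import r
F=frame(.574,.0615,np.deg2rad(-13));p,Rt=pose(F,0,0,.12);print(p,Rt.as_matrix())
rows(p,Rt,32,r.get_obs())
E
```

```text
[0.52674305 0.07241013 0.23216599] [[-0.84382923  0.22495105  0.48718503]
 [ 0.19481333  0.97437006 -0.11247553]
 [-0.5         0.         -0.8660254 ]]
32 rows of shift [-0.6  -0.57  0.15] turn [-0.   -0.09 -0.  ]
```

```bash
python3 -m inch '[[[-0.96,-0.91,0.24],[0,-0.15,0]],[[-0.96,-0.91,0.24],[0,-0.15,0]],[[-0.96,-0.91,0.24],[0,-0.15,0]],[[-0.96,-0.91,0.24],[0,-0.15,0]],[[-0.96,-0.91,0.24],[0,-0.15,0]],[[-0.96,-0.91,0.24],[0,-0.15,0]],[[-0.96,-0.91,0.24],[0,-0.15,0]],[[-0.96,-0.91,0.24],[0,-0.15,0]],[[-0.96,-0.91,0.24],[0,-0.15,0]],[[-0.96,-0.91,0.24],[0,-0.15,0]]]' 0.5 20
python3 - <<'E'
from h import *
from station import r
F=frame(.574,.0615,np.deg2rad(-13));p,Rt=pose(F,0,0,.12)
o=r.get_obs();rows(p,Rt,10,o);print(o['joint_pos'])
E
```

```text
time: 1.35
tcp_pos: [0.3415, 0.348, 0.201]
ee_rot: [0.357, 2.859, -0.048]
contact_force: [0.8, -0.2, 0.5]
width: 0.0464
gripper_force: 0.0
10 rows of shift [-0.96 -0.9   0.25] turn [-0.01 -0.15 -0.01]
[-1.12044891  0.37470141  0.17085493  2.02681218  0.29633785  0.67420004
  0.13252918]
```

```bash
python3 -m inch '[[[-0.96,-0.91,0.15],[0,-0.15,0]],[[-0.96,-0.91,0.15],[0,-0.15,0]],[[-0.96,-0.91,0.15],[0,-0.15,0]],[[-0.96,-0.91,0.15],[0,-0.15,0]],[[-0.96,-0.91,0.15],[0,-0.15,0]],[[-0.96,-0.91,0.15],[0,-0.15,0]],[[-0.96,-0.91,0.15],[0,-0.15,0]],[[-0.96,-0.91,0.15],[0,-0.15,0]],[[-0.96,-0.91,0.15],[0,-0.15,0]],[[-0.96,-0.91,0.15],[0,-0.15,0]],[[0,0,0],[0,0,0]],[[0,0,0],[0,0,0]]]'
python3 - <<'E'
from h import *
from station import r
F=frame(.574,.0615,np.deg2rad(-13));p,Rt=pose(F,0,0,.12)
o=r.get_obs();rows(p,Rt,10,o);print(o['joint_pos'],o['dq'].round(3))
p,d=r.camera('wrist');np.savez('pics/w1.npz',p=p,d=d,tcp_pos=o['tcp_pos'],ee_rot=o['ee_rot']);cv2.imwrite('pics/w1.png',p[:,:,::-1])
E
```

```text
time: 2.85
tcp_pos: [0.5137, 0.071, 0.2552]
ee_rot: [0.324, 2.601, -0.086]
contact_force: [-0.6, 1.0, 1.2]
width: 0.0466
gripper_force: 0.0
10 rows of shift [0.   0.02 0.1 ] turn [-0.01 -0.   -0.01]
[-0.64422016  0.24326748  0.37231016  2.16537225  0.549121    0.34294922
  0.53865587] [-0.019  0.006 -0.012  0.001 -0.001  0.002  0.002]
```

View pics/w1.png

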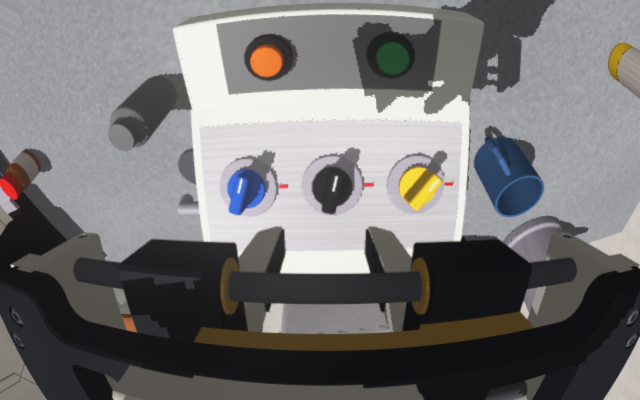

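The wrist view shows the knobs' discs at about blue (248,187), black (333,185) and yellow (416,185), with red marks on their right. The keys are orange (267,60) and green (392,57). I'll zoom in on the knobs.

Run:
```python
from h import *
z=np.load('pics/w1.npz');p=z['p'][140:230,205:475]
cv2.imwrite('pics/w1z.png',cv2.resize(p,None,fx=2.95,fy=2.95,interpolation=2)[:,:,::-1])
```

```text
(no output)
```

View pics/w1z.png

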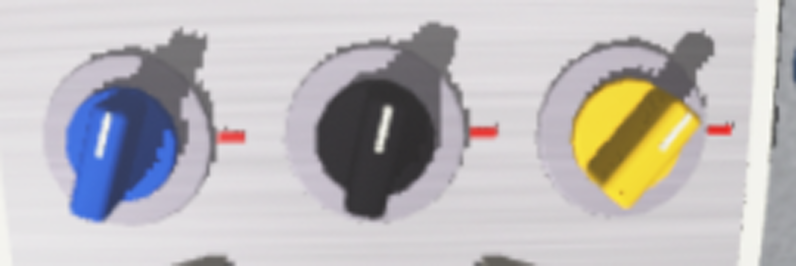

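```bash
cat > m.py <<'E'
from h import *
from station import r
c=r.calibration('wrist');z=np.load('pics/w1.npz');p=z['p']
hs=cv2.cvtColor(p,cv2.COLOR_RGB2HSV)
Z=np.array([0,0,1.])
ks=[]
for n,ne in(('orange',(267,60)),('green',(392,57))):
    m=cv2.inRange(hs,(5,150,60),(16,255,255)) if n=='orange' else cv2.inRange(hs,(45,80,20),(85,255,255))
    k=np.zeros_like(m);cv2.circle(k,ne,30,255,-1);m&=k
    ct=max(cv2.findContours(m,0,1)[0],key=cv2.contourArea)
    pts=np.array([wcast(c,z,q[0],.072*Z,Z) for q in ct]);(cx,cy),rd=cv2.minEnclosingCircle((pts[:,:2]*1e3).astype(np.float32))
    print(n,cx,cy,rd);ks.append(np.array([cx,cy])/1e3)
d=ks[1]-ks[0];yaw=np.arctan2(-d[0],d[1]);mid=(ks[0]+ks[1])/2;print('dist',np.hypot(*d),'yaw',np.rad2deg(yaw))
f=np.array([np.cos(yaw),np.sin(yaw)]);o=mid+.1*f;print('origin if keys at -100',o)
M=Ro.from_euler('z',yaw).as_matrix();n=M@[-.5,0,3**.5/2]
O=np.array([*o,0]);P0=O+M@[.03,0,.0962]
def loc(P): return M.T@(P-O)*1e3
for nm,fl,red,m1,m2 in(('blue',(128,136),(231,137),(107,112),(100,157)),('black',(376,131),(484,131),(389,107),(379,152)),('yellow',(622,128),(719,129),(690,115),(662,150))):
    g=lambda q,h:loc(wcast(c,z,(np.array(q)+.0)/2.95+[205,140],P0+h*n,n))
    a,b=g(m1,.044),g(m2,.044);v=a-b;u=np.array([-3**.5/2,0,-.5])
    print(nm,'flange',g(fl,.002).round(1),'red',g(red,0).round(1),'mark',a.round(1),b.round(1),'turn',np.arctan2(v[1],v@u).round(3),'len',np.linalg.norm(v).round(1))
    t=np.arctan2(v[1],v@u);ax=np.array([30,0,96.2])+44*np.array([-.5,0,.866])
    # line offset from flange-y axis
    dd=np.array([(a-ax)@u,a[1]]);print('  mark outer end from row axis: downslope',dd.round(1),' mark line y at axis:',(dd[1]-dd[0]*np.tan(t)).round(1))
E
python3 m.py
```

```text
orange 460.93414306640625 28.380483627319336 16.728071212768555
green 486.6106872558594 143.66265869140625 16.859487533569336
dist 0.11810700575757443 yaw -12.556408556306142
origin if keys at -100 [0.57138066 0.0642815 ]
blue flange [ 32.5 -93.4  99.9] red [ 35.1 -53.9  99.1] mark [ -3.2 -88.5 127.8] [ 10.  -92.3 135.5] turn 0.244 len 15.7
  mark outer end from row axis: downslope [ 13.  -88.5]  mark line y at axis: -91.7
black flange [ 32.9   0.7 100.2] red [34.9 41.2 99. ] mark [ -2.4   4.7 128.3] [ 10.4   1.2 135.7] turn 0.232 len 15.2
  mark outer end from row axis: downslope [12.   4.7]  mark line y at axis: 1.9
yellow flange [ 33.3  94.4 100.4] red [ 35.3 135.6  99.3] mark [  1.  106.4 130.3] [ 11.4  96.9 136.3] turn 0.674 len 15.3
  mark outer end from row axis: downslope [  8.  106.4]  mark line y at axis: 100.0
```

```bash
cat > cloud.py <<'E'
from h import *
def cloud(c,z):
    d=z['d'];K=c['mtx'];v,u=np.mgrid[:400,:640];ax=(u-K[0,2])/K[0,0];ay=(v-K[1,2])/K[0,0];t=np.hypot(ax,ay)+1e-9
    s=np.tan(t)/t;P=np.stack([ax*s*d,ay*s*d,d],-1);m=c['mount'];R0=Ro.from_rotvec(z['ee_rot'])
    P=P@m[:3,:3].T+m[:3,3];return P@R0.as_matrix().T+z['tcp_pos'],d>0
E
cat > k.py <<'E'
import sys
from cloud import *
from station import r
z=np.load(sys.argv[1]);P,ok=cloud(r.calibration('wrist'),z)
yaw=np.deg2rad(-12.56);M=Ro.from_euler('z',yaw).as_matrix();O=np.array([.5714,.0643,0])
L=(P-O)@M*1e3
n=np.array([-.5,0,3**.5/2]);u=np.array([-3**.5/2,0,-.5]);Q=L-[30,0,96.2]
h=Q@n;s=Q@u;y=L[...,1]
cov=ok&(abs(s)<70)&(abs(y)<150)&(abs(h)<12)&((abs(s)>40))
A=np.c_[s[cov],y[cov],np.ones(cov.sum())];print('cover h=a s+b y+c',np.linalg.lstsq(A,h[cov],rcond=None)[0].round(4),cov.sum())
h0=np.median(h[cov])
for nm,yc in(('blue',-95),('black',0),('yellow',95)):
    m=ok&(np.hypot(s,y-yc)<45)&(h-h0>39)&(h-h0<50)
    if m.sum()<10: print(nm,m.sum());continue
    q=np.c_[s[m],y[m]].astype(np.float32);b=cv2.minAreaRect(q);e=cv2.boxPoints(b);v=e[1]-e[0] if np.linalg.norm(e[1]-e[0])>np.linalg.norm(e[2]-e[1]) else e[2]-e[1]
    th=np.arctan2(v[1],v[0]);th=(th+np.pi/2)%np.pi-np.pi/2;print(nm,m.sum(),'ctr s,y',np.round(b[0],1),'size',np.round(b[1],1),'turn',th.round(3),'h',np.median(h[m]).round(1))
    f=ok&(np.hypot(s,y-yc)<38)&(h-h0>1)&(h-h0<12);(a,bb),rd=cv2.minEnclosingCircle(np.c_[s[f],y[f]].astype(np.float32));print('   flange',round(a,1),round(bb,1),round(rd,1),np.median(h[f]).round(1))
for nm,yc in(('orange',-60),('green',60)):
    m=ok&(np.hypot(L[...,0]+100,y-yc)<30)&(L[...,2]>66)&(L[...,2]<80)
    if m.sum()>5:
        (a,b),rd=cv2.minEnclosingCircle(L[m][:,:2].astype(np.float32));print(nm,m.sum(),'local',round(a,1),round(b,1),rd,'z',np.median(L[m][:,2]))
E
python3 k.py pics/w1.npz
```

```text
cover h=a s+b y+c [-2.7000e-03 -1.5000e-03 -2.0308e+00] 12365
blue 527 ctr s,y [ -5.5 -95. ] size [41.7 15.1] turn 0.317 h 40.8
   flange -0.1 -94.9 37.9 3.1
black 578 ctr s,y [-6.1 -0.3] size [42.7 14.6] turn 0.248 h 40.7
   flange -0.0 0.0 37.9 3.0
yellow 514 ctr s,y [-6.1 94.2] size [41.8 14.1] turn 0.69 h 40.6
   flange 0.0 94.9 38.0 2.9
orange 816 local -99.0 -59.5 16.23330307006836 z 72.07804768912729
green 805 local -98.4 60.0 16.081409454345703 z 72.1261832839766
```

```bash
cat >> h.py <<'E'
F0=frame(.5714+.0067*np.cos(np.deg2rad(12.56)),.0643-.0067*np.sin(np.deg2rad(12.56))-.0004,np.deg2rad(-12.56))
Y=dict(blue=-.0946,black=.0001,yellow=.0946)
E
cat > g.py <<'E'
import sys
from h import *
from station import r
o=r.get_obs();k,th,out,N=sys.argv[1],*map(float,sys.argv[2:5])
p,Rt=pose(F0,Y[k],th,out);print(p);rows(p,Rt,int(N),o);print(o['time'],o['joint_pos'].round(2),o['width'],o['contact_force'].round(1),o['wrist_torque'].round(2))
E
python3 g.py blue .30 .05 6
```

```text
[ 0.54419084 -0.02695737  0.17154421]
6 rows of shift [-0.1  -0.58  0.66] turn [-0.01  0.    0.26]
2.9 [-0.64  0.24  0.37  2.17  0.55  0.34  0.54] 0.04640825754171312 [0.1 0.2 0.2] [ 0.07  0.46 -0.01]
```

```bash
python3 -m inch '[[[-0.1,-0.58,0.66],[0,0,0.26]],[[-0.1,-0.58,0.66],[0,0,0.26]],[[-0.1,-0.58,0.66],[0,0,0.26]],[[-0.1,-0.58,0.66],[0,0,0.26]],[[-0.1,-0.58,0.66],[0,0,0.26]],[[-0.1,-0.58,0.66],[0,0,0.26]],[[0,0,0],[0,0,0]],[[0,0,0],[0,0,0]]]' 0.4 20; python3 g.py blue .30 -.003 4
```

```text
time: 3.9
tcp_pos: [0.5458, -0.026, 0.1744]
ee_rot: [0.672, 2.533, 0.009]
contact_force: [0.3, 0.6, -0.0]
width: 0.0374
gripper_force: 0.0
[ 0.57005666 -0.03272011  0.12564486]
4 rows of shift [ 0.02 -0.01  0.55] turn [-0.02  0.    0.01]
3.9 [-0.34  0.42  0.35  2.23  0.53  0.01  0.48] 0.03736173705448779 [ 0.3  0.6 -0. ] [0.16 0.5  0.03]
```

```bash
python3 -m inch '[[[0.02,-0.01,0.55],[-0.02,0,0]],[[0.02,-0.01,0.55],[-0.02,0,0]],[[0.02,-0.01,0.55],[-0.02,0,0]]]'; python3 g.py blue .30 -.003 2; python3 -c "
from station import r;print(r.get_obs()['joint_pos'])"
```

```text
time: 4.28
tcp_pos: [0.5707, -0.0293, 0.1513]
ee_rot: [0.674, 2.551, 0.016]
contact_force: [0.8, -0.3, 0.5]
width: 0.0372
gripper_force: 0.0
[ 0.57005666 -0.03272011  0.12564486]
2 rows of shift [ 0.22 -0.14  0.45] turn [-0.04 -0.05  0.01]
4.275 [-0.25  0.48  0.26  2.18  1.11  0.01 -0.1 ] 0.037196652379355044 [ 0.8 -0.3  0.5] [0.13 0.49 0.  ]
[-0.24808954  0.48407398  0.26176527  2.179656    1.10815835  0.01427034
 -0.09617742]
```

```bash
python3 -m inch '[[[0.22,-0.14,0.2],[-0.04,-0.05,0]],[[0.22,-0.14,0.3],[-0.04,-0.05,0]],[[0,0,0],[0,0,0]]]'; python3 g.py blue .30 -.003 2
```

```text
time: 4.65
tcp_pos: [0.5636, -0.0327, 0.14]
ee_rot: [0.678, 2.565, 0.008]
contact_force: [0.4, 0.1, -0.2]
width: 0.0371
gripper_force: 0.0
[ 0.57005666 -0.03272011  0.12564486]
2 rows of shift [0.03 0.02 0.31] turn [-0.06 -0.08  0.02]
4.65 [-0.11  0.49  0.08  2.19  1.65  0.1  -0.62] 0.03705675147027122 [ 0.4  0.1 -0.2] [0.09 0.44 0.05]
```

```bash
python3 -m inch '[[[0.03,0.02,0.3],[-0.06,-0.08,0.02]],[[0.03,0.02,0.3],[-0.06,-0.08,0.02]],[[0,0,0],[0,0,0]]]'; python3 g.py blue .30 -.003 1
```

```text
time: 5.03
tcp_pos: [0.5696, -0.0341, 0.1258]
ee_rot: [0.678, 2.532, 0.025]
contact_force: [0.6, -0.2, -0.5]
width: 0.0372
gripper_force: 0.0
[ 0.57005666 -0.03272011  0.12564486]
1 rows of shift [0.02 0.05 0.01] turn [-0.02 -0.01 -0.02]
5.025 [ 0.07  0.53 -0.16  2.21  1.98  0.24 -0.95] 0.03720547245220709 [ 0.6 -0.2 -0.5] [ 0.09  0.47 -0.04]
```

```bash
python3 -m inch '[[[0.02,0.05,0],[0,0,0]],[[0,0,0],[0,0,0]],[[0,0,0],[0,0,0]],[[0,0,0],[0,0,0]]]' 0 30; python3 g.py blue 1.571 -.003 9
```

```text
time: 5.52
tcp_pos: [0.5698, -0.0337, 0.1263]
ee_rot: [0.679, 2.53, 0.023]
contact_force: [-3.2, -1.8, 3.2]
width: 0.0139
gripper_force: 29.9
[ 0.57005666 -0.03272011  0.12564486]
9 rows of shift [0. 0. 0.] turn [-0.    0.    0.81]
5.525 [ 0.06  0.53 -0.16  2.21  1.98  0.24 -0.95] 0.013876665690890798 [-3.2 -1.8  3.2] [-0.25  0.74 -0.29]
```

```bash
python3 -m inch '[[[0,0,0],[0,0,0.8]],[[0,0,0],[0,0,0.8]],[[0,0,0],[0,0,0.8]],[[0,0,0],[0,0,0.8]],[[0,0,0],[0,0,0.8]],[[0,0,0],[0,0,0.8]],[[0,0,0],[0,0,0.8]],[[0,0,0],[0,0,0.8]],[[0,0,0],[0,0,0]]]'; python3 g.py blue 1.571 -.003 1
```

```text
time: 6.65
tcp_pos: [0.5693, -0.0339, 0.126]
ee_rot: [1.962, 1.827, 0.399]
contact_force: [-5.5, -2.0, 5.1]
width: 0.0138
gripper_force: 29.9
[ 0.57005666 -0.03272011  0.12564486]
1 rows of shift [0.05 0.02 0.02] turn [-0.01  0.03  0.86]
6.65 [ 0.26  0.56 -0.45  2.21  1.82  0.39 -1.88] 0.01380625861462935 [-5.5 -2.   5.1] [-0.31  1.   -0.43]
```

```bash
python3 -m inch '[[[0,0,0],[0,0,0.5]],[[0,0,0],[0,0,0.5]],[[0,0,0],[0,0,0.4]],[[0,0,0],[0,0,0.3]],[[0,0,0],[0,0,0]]]'; python3 g.py blue 1.571 -.003 1
```

```text
time: 7.28
tcp_pos: [0.5694, -0.0333, 0.126]
ee_rot: [2.233, 1.543, 0.488]
contact_force: [-6.3, -2.0, 4.5]
width: 0.0152
gripper_force: 33.3
[ 0.57005666 -0.03272011  0.12564486]
1 rows of shift [0.03 0.01 0.02] turn [-0.01  0.03 -0.81]
7.275 [ 0.3   0.57 -0.51  2.2   1.8   0.43 -2.15] 0.015221552638262881 [-6.3 -2.   4.5] [-0.84  1.16  0.33]
```

```bash
python3 -m inch '[[[0,0,0],[0,0,-0.2]],[[0,0,0],[0,0,0]],[[0,0,-0.2],[0,0,0]],[[0,0,-0.6],[0,0,0]],[[0,0,-0.9],[0,0,0]],[[0,0,-0.9],[0,0,0]],[[0,0,0],[0,0,0]]]' 0.4
cat > look.py <<'E'
import sys
from h import *
from station import r
o=r.get_obs();p,d=r.camera('wrist');n=sys.argv[1];np.savez(f'pics/{n}.npz',p=p,d=d,tcp_pos=o['tcp_pos'],ee_rot=o['ee_rot']);cv2.imwrite(f'pics/{n}.png',p[:,:,::-1])
E
python3 look.py w2; python3 k.py pics/w2.npz; python3 g.py yellow .69 .06 8
```

```text
time: 8.15
tcp_pos: [0.539, -0.025, 0.1841]
ee_rot: [2.204, 1.573, 0.484]
contact_force: [0.4, 0.5, 0.8]
width: 0.0374
gripper_force: 0.0
cover h=a s+b y+c [-2.1000e-03 -1.5000e-03 -2.0727e+00] 16528
blue 1056 ctr s,y [ -5.4 -94.7] size [41.9 14.3] turn 1.567 h 40.8
   flange -0.1 -95.0 37.9 3.1
black 1232 ctr s,y [-5.7 -0.4] size [41.8 14.5] turn 0.247 h 40.6
   flange -0.0 -0.0 38.0 2.9
yellow 0
orange 1222 local -98.8 -59.7 16.09025764465332 z 71.98875279624535
green 1159 local -98.2 60.0 16.330509185791016 z 71.95096895634494
[0.58045428 0.15880216 0.18020446]
8 rows of shift [0.93 0.31 0.01] turn [-0.    0.   -0.71]
8.2 [ 0.28  0.41 -0.48  2.23  1.48  0.35 -1.83] 0.03699890575603055 [ 0.4  0.7 -0.2] [0.06 0.49 0.01]
```

View pics/w2.png

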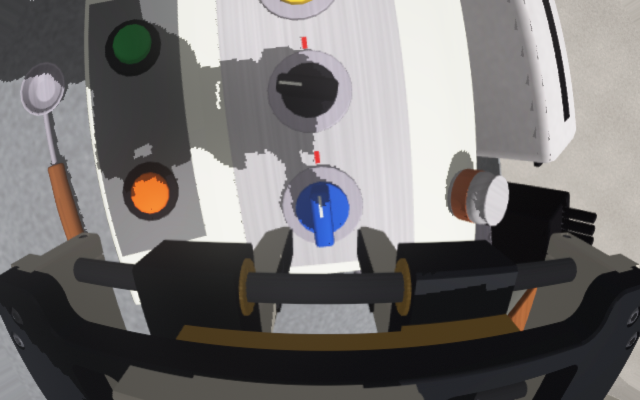

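Blue is home: its turn reads 1.567 and the mark at (320,205) points at the red mark at (317,157). Next is yellow.

```bash
python3 -m inch '[[[0.93,0.31,0],[0,0,-0.71]],[[0.93,0.31,0],[0,0,-0.71]],[[0.93,0.31,0],[0,0,-0.71]],[[0.93,0.31,0],[0,0,-0.71]],[[0.93,0.31,0],[0,0,-0.71]],[[0.93,0.31,0],[0,0,-0.71]],[[0.93,0.31,0],[0,0,-0.71]],[[0.93,0.31,0],[0,0,-0.71]],[[0,0,0],[0,0,0]]]'; python3 g.py yellow .69 -.003 4
```

```text
time: 9.32
tcp_pos: [0.5794, 0.1602, 0.1804]
ee_rot: [1.155, 2.364, 0.162]
contact_force: [0.5, 0.2, 1.2]
width: 0.0373
gripper_force: 0.0
[0.61120045 0.15195211 0.12564486]
4 rows of shift [-0.02 -0.    0.64] turn [-0. -0.  0.]
9.325 [-0.02  0.55 -0.66  2.02  1.3   0.7  -0.94] 0.03734373693510687 [0.5 0.2 1.2] [0.05 0.54 0.01]
```

```bash
python3 -m inch '[[[-0.02,0,0.64],[0,0,0]],[[-0.02,0,0.64],[0,0,0]],[[-0.02,0,0.64],[0,0,0]],[[-0.02,0,0.6],[0,0,0]],[[0,0,0],[0,0,0]]]'; python3 g.py yellow .69 -.003 1
```

```text
time: 9.95
tcp_pos: [0.6117, 0.1469, 0.1265]
ee_rot: [1.162, 2.359, 0.155]
contact_force: [-0.4, -0.8, 0.2]
width: 0.0374
gripper_force: 0.0
[0.61120045 0.15195211 0.12564486]
1 rows of shift [ 0.18  0.1  -0.  ] turn [-0.04  0.01 -0.02]
9.95 [-0.03  0.66 -0.59  2.    1.46  0.67 -1.05] 0.037396097531289085 [-0.4 -0.8  0.2] [ 0.06  0.48 -0.  ]
```

```bash
python3 -m inch '[[[0.18,0.1,0],[-0.04,0,0]],[[0,0,0],[0,0,0]]]'; python3 g.py yellow .69 -.003 1
```

```text
time: 10.2
tcp_pos: [0.6106, 0.1554, 0.1276]
ee_rot: [1.152, 2.358, 0.17]
contact_force: [-0.3, 0.4, 0.5]
width: 0.0372
gripper_force: 0.0
[0.61120045 0.15195211 0.12564486]
1 rows of shift [-0.09 -0.1   0.09] turn [ 0.03  0.   -0.  ]
10.2 [-0.04  0.66 -0.6   2.    1.48  0.67 -1.07] 0.037161061387192114 [-0.3  0.4  0.5] [0.   0.48 0.04]
```

```bash
python3 -m inch '[[[0,0,0],[0,0,0]],[[0,0,0],[0,0,0]]]'; python3 g.py yellow .69 -.003 1
```

```text
time: 10.45
tcp_pos: [0.6109, 0.1547, 0.1274]
ee_rot: [1.153, 2.358, 0.168]
contact_force: [0.1, 0.3, 0.8]
width: 0.0375
gripper_force: 0.0
[0.61120045 0.15195211 0.12564486]
1 rows of shift [-0.06 -0.08  0.08] turn [ 0.02  0.01 -0.  ]
10.45 [-0.04  0.66 -0.59  2.    1.48  0.67 -1.07] 0.037487803397541986 [0.1 0.3 0.8] [ 0.03  0.47 -0.06]
```

Settled with 2.7 mm still to go. I'll apply that correction and close.

```bash
python3 -m inch '[[[-0.06,-0.08,0.08],[0,0,0]],[[0,0,0],[0,0,0]],[[0,0,0],[0,0,0]]]'; python3 g.py yellow .69 -.003 1;  python3 -m inch '[[[0,0,0],[0,0,0]],[[0,0,0],[0,0,0]],[[0,0,0],[0,0,0]],[[0,0,0],[0,0,0]]]' 0 30; python3 g.py yellow 1.571 -.003 7
```

```text
time: 10.82
tcp_pos: [0.6112, 0.1519, 0.1252]
ee_rot: [1.153, 2.358, 0.168]
contact_force: [0.1, 0.1, 0.0]
width: 0.0372
gripper_force: 0.0
[0.61120045 0.15195211 0.12564486]
1 rows of shift [-0.    0.01 -0.02] turn [ 0.02  0.01 -0.  ]
10.825 [-0.03  0.67 -0.59  2.01  1.49  0.66 -1.08] 0.037231667418044075 [0.1 0.1 0. ] [0.05 0.5  0.02]
time: 11.32
tcp_pos: [0.6114, 0.1521, 0.1254]
ee_rot: [1.153, 2.358, 0.169]
contact_force: [1.0, 0.7, -0.7]
width: 0.0137
gripper_force: 30.0
[0.61120045 0.15195211 0.12564486]
7 rows of shift [-0. -0. -0.] turn [ 0.   -0.    0.72]
11.325 [-0.03  0.67 -0.59  2.01  1.49  0.66 -1.08] 0.013735222689041857 [ 1.   0.7 -0.7] [ 0.12  0.48 -0.03]
```

Total of 50.5° to home plus about 7° over.

```bash
python3 -m inch '[[[0,0,0],[0,0,0.8]],[[0,0,0],[0,0,0.8]],[[0,0,0],[0,0,0.8]],[[0,0,0],[0,0,0.8]],[[0,0,0],[0,0,0.8]],[[0,0,0],[0,0,0.6]],[[0,0,0],[0,0,0.5]],[[0,0,0],[0,0,0.4]],[[0,0,0],[0,0,0.4]],[[0,0,0],[0,0,0]]]'; python3 g.py yellow 1.571 -.003 1
```

```text
time: 12.58
tcp_pos: [0.6118, 0.1523, 0.1256]
ee_rot: [2.233, 1.54, 0.502]
contact_force: [1.7, 0.6, -0.5]
width: 0.0149
gripper_force: 33.2
[0.61120045 0.15195211 0.12564486]
1 rows of shift [-0.02 -0.01 -0.01] turn [ 0.03 -0.02 -0.83]
12.575 [-0.05  0.66 -0.56  2.01  1.48  0.65 -2.1 ] 0.014896030882620464 [ 1.7  0.6 -0.5] [-0.29  0.26  0.74]
```

```bash
python3 -m inch '[[[0,0,0],[0,0,-0.2]],[[0,0,0],[0,0,0]],[[0,0,-0.2],[0,0,0]],[[0,0,-0.6],[0,0,0]],[[0,0,-0.9],[0,0,0]],[[0,0,-0.9],[0,0,0]],[[0,0,0],[0,0,0]]]' 0.4; 
python3 look.py w3; python3 k.py pics/w3.npz; python3 g.py black .248 .06 9
```

```text
time: 13.45
tcp_pos: [0.5792, 0.1599, 0.1831]
ee_rot: [2.206, 1.572, 0.495]
contact_force: [0.2, 1.0, 0.1]
width: 0.0374
gripper_force: 0.0
cover h=a s+b y+c [-2.3000e-03 -2.0000e-03 -2.1897e+00] 7078
blue 0
black 711 ctr s,y [-5.7  0.7] size [41.7 14.6] turn 0.209 h 40.4
   flange -0.0 -0.1 37.9 2.5
yellow 1072 ctr s,y [-6.2 95.1] size [14.2 41.7] turn -1.549 h 40.4
   flange 0.0 95.1 38.0 2.7
[0.55990413 0.06656366 0.18020446]
9 rows of shift [-0.4  -0.23  0.01] turn [ 0.    0.   -0.92]
13.5 [-0.04  0.54 -0.63  2.03  1.31  0.68 -1.94] 0.037049633335479434 [-0.5 -0.3  0.5] [-0.03  0.55 -0.04]
```

```bash
python3 -m inch '[[[-0.4,-0.23,0],[0,0,-0.92]],[[-0.4,-0.23,0],[0,0,-0.92]],[[-0.4,-0.23,0],[0,0,-0.92]],[[-0.4,-0.23,0],[0,0,-0.92]],[[-0.4,-0.23,0],[0,0,-0.92]],[[-0.4,-0.23,0],[0,0,-0.92]],[[-0.4,-0.23,0],[0,0,-0.92]],[[-0.4,-0.23,0],[0,0,-0.92]],[[-0.4,-0.23,0],[0,0,-0.92]],[[0,0,0],[0,0,0]]]'; python3 g.py black .248 .01 4
```

```text
time: 14.75
tcp_pos: [0.5594, 0.0644, 0.1807]
ee_rot: [0.601, 2.546, 0.009]
contact_force: [-0.1, -0.5, -0.7]
width: 0.0372
gripper_force: 0.0
[0.58430585 0.06112711 0.13690319]
4 rows of shift [0.01 0.02 0.5 ] turn [0. 0. 0.]
14.75 [ 0.2   0.49 -0.69  2.15  1.42  0.59 -0.49] 0.03716779643087587 [-0.1 -0.5 -0.7] [ 0.08  0.49 -0.03]
```

```bash
python3 -m inch '[[[0.01,0.02,0.5],[0,0,0]],[[0.01,0.02,0.5],[0,0,0]],[[0.01,0.02,0.5],[0,0,0]],[[0.01,0.02,0.5],[0,0,0]],[[0,0,0],[0,0,0]],[[0,0,0],[0,0,0]]]'; python3 g.py black .248 -.003 2
```

```text
time: 15.5
tcp_pos: [0.5835, 0.0633, 0.138]
ee_rot: [0.596, 2.547, 0.011]
contact_force: [0.0, 0.2, -0.3]
width: 0.0375
gripper_force: 0.0
[0.5906503  0.05971361 0.12564486]
2 rows of shift [-0.02 -0.04  0.29] turn [0.01 0.01 0.02]
15.5 [ 0.18  0.6  -0.65  2.13  1.59  0.59 -0.63] 0.037536609942631374 [ 0.   0.2 -0.3] [0.14 0.53 0.  ]
```

```bash
python3 -m inch '[[[-0.02,-0.04,0.29],[0,0,0.02]],[[-0.02,-0.04,0.29],[0,0,0.02]],[[0,0,0],[0,0,0]],[[0,0,0],[0,0,0]]]'; python3 g.py black .248 -.003 1;  python3 -m inch '[[[0,0,0],[0,0,0]],[[0,0,0],[0,0,0]],[[0,0,0],[0,0,0]],[[0,0,0],[0,0,0]]]' 0 30; python3 g.py black 1.571 -.003 9
```

```text
time: 16.0
tcp_pos: [0.5908, 0.0591, 0.1257]
ee_rot: [0.604, 2.545, 0.013]
contact_force: [0.7, -0.1, 0.6]
width: 0.0371
gripper_force: 0.0
[0.5906503  0.05971361 0.12564486]
1 rows of shift [ 0.02  0.02 -0.  ] turn [0.02 0.01 0.  ]
16.0 [ 0.18  0.63 -0.64  2.13  1.64  0.59 -0.66] 0.03706546701777888 [ 0.7 -0.1  0.6] [ 0.07  0.47 -0.02]
time: 16.5
tcp_pos: [0.5908, 0.059, 0.1259]
ee_rot: [0.603, 2.544, 0.012]
contact_force: [-1.4, 0.0, 1.5]
width: 0.0135
gripper_force: 30.0
[0.5906503  0.05971361 0.12564486]
9 rows of shift [0. 0. 0.] turn [0.   0.   0.84]
16.5 [ 0.18  0.63 -0.64  2.13  1.64  0.6  -0.66] 0.013514017917724198 [-1.4  0.   1.5] [-0.08  0.55 -0.03]
```

75.8° to home plus about 8° over.

```bash
python3 -m inch '[[[0,0,0],[0,0,0.8]],[[0,0,0],[0,0,0.8]],[[0,0,0],[0,0,0.8]],[[0,0,0],[0,0,0.8]],[[0,0,0],[0,0,0.8]],[[0,0,0],[0,0,0.8]],[[0,0,0],[0,0,0.8]],[[0,0,0],[0,0,0.8]],[[0,0,0],[0,0,0.7]],[[0,0,0],[0,0,0.6]],[[0,0,0],[0,0,0.4]],[[0,0,0],[0,0,0.4]]]'; python3 g.py black 1.571 -.003 1
```

```text
time: 18.0
tcp_pos: [0.5905, 0.0591, 0.1258]
ee_rot: [2.245, 1.527, 0.504]
contact_force: [-1.1, 0.0, 1.6]
width: 0.015
gripper_force: 34.1
[0.5906503  0.05971361 0.12564486]
1 rows of shift [ 0.02 -0.01  0.  ] turn [ 0.02 -0.01 -0.9 ]
18.0 [ 0.24  0.66 -0.74  2.13  1.65  0.66 -2.13] 0.01503989884941969 [-1.1  0.   1.6] [-0.57  0.78  0.6 ]
```

```bash
python3 -m inch '[[[0,0,0],[0,0,-0.2]],[[0,0,0],[0,0,0]],[[0,0,-0.2],[0,0,0]],[[0,0,-0.6],[0,0,0]],[[0,0,-0.9],[0,0,0]],[[0,0,-0.9],[0,0,0]],[[0,0,0],[0,0,0]]]' 0.4
cat > q.py <<'E'
import sys
from h import *
from station import r
o=r.get_obs();M=F0[0];y=dict(orange=-.0596,green=.0600)[sys.argv[1]]
p=np.array([.5714,.0643,0])+M@[-.0987,y,0];p[2]=float(sys.argv[2])
Rt=Ro.from_matrix(M@np.array([[-1,0,0],[0,1,0],[0,0,-1.]]));print(p);rows(p,Rt,int(sys.argv[3]),o);print(o['time'],o['joint_pos'].round(2),o['contact_force'].round(1))
E
python3 look.py w4; python3 k.py pics/w4.npz; python3 q.py orange .13 12
```

```text
time: 18.88
tcp_pos: [0.5591, 0.0668, 0.1837]
ee_rot: [2.214, 1.561, 0.498]
contact_force: [0.8, 0.2, -0.6]
width: 0.0374
gripper_force: 0.0
cover h=a s+b y+c [-2.2000e-03 -1.7000e-03 -2.1314e+00] 14905
blue 497 ctr s,y [ -5.3 -88.4] size [14.4 29.8] turn -1.563 h 40.7
   flange 0.0 -95.1 37.9 2.8
black 1062 ctr s,y [-5.9  0.1] size [14.5 41.6] turn -1.569 h 40.7
   flange -0.0 0.0 38.0 2.9
yellow 1202 ctr s,y [-6.4 94.4] size [41.7 14.1] turn 1.568 h 40.5
   flange -0.1 95.0 37.9 2.7
green 1243 local -98.2 60.0 16.232528686523438 z 72.03287956436834
[0.46210128 0.02758979 0.13      ]
12 rows of shift [ 0.04 -0.43  0.05] turn [ 0.21  0.19 -0.79]
18.925 [ 0.26  0.52 -0.79  2.15  1.44  0.64 -1.95] [ 0.6  0.4 -0.3]
```

View pics/w4.png

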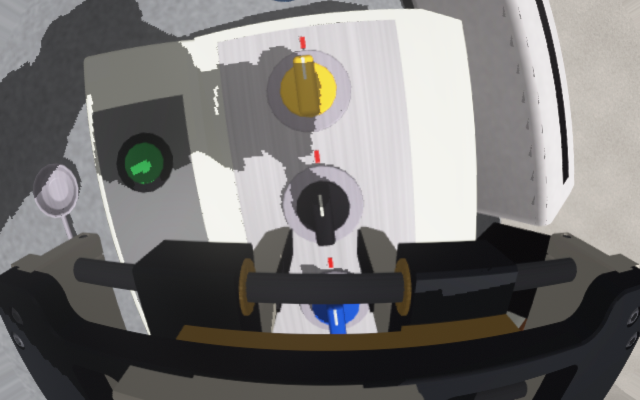

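All three knobs are home, with marks toward the red marks: blue at (335,315), black at (322,205) and yellow at (304,68). Now the keys.

```bash
python3 q.py orange .16 12
```

```text
[0.46210128 0.02758979 0.16      ]
12 rows of shift [ 0.03 -0.4  -0.04] turn [ 0.21  0.19 -0.79]
18.925 [ 0.26  0.52 -0.79  2.15  1.44  0.64 -1.95] [ 0.6  0.4 -0.3]
```

```bash
python3 -m inch '[[[0.03,-0.4,-0.04],[0.21,0.19,-0.79]],[[0.03,-0.4,-0.04],[0.21,0.19,-0.79]],[[0.03,-0.4,-0.04],[0.21,0.19,-0.79]],[[0.03,-0.4,-0.04],[0.21,0.19,-0.79]],[[0.03,-0.4,-0.04],[0.21,0.19,-0.79]],[[0.03,-0.4,-0.04],[0.21,0.19,-0.79]],[[0.03,-0.4,-0.04],[0.21,0.19,-0.79]],[[0.03,-0.4,-0.04],[0.21,0.19,-0.79]],[[0.03,-0.4,-0.04],[0.21,0.19,-0.79]],[[0.03,-0.4,-0.04],[0.21,0.19,-0.79]],[[0.03,-0.4,-0.04],[0.21,0.19,-0.79]],[[0.03,-0.4,-0.04],[0.21,0.19,-0.79]]]' 0 10;python3 q.py orange .1 4
```

```text
time: 20.42
tcp_pos: [0.4628, 0.026, 0.1571]
ee_rot: [-0.332, -3.123, -0.01]
contact_force: [-1.1, 0.2, -1.0]
width: 0.0007
gripper_force: 0.0
[0.46210128 0.02758979 0.1       ]
4 rows of shift [0.01 0.01 0.57] turn [ 0.01 -0.    0.01]
20.425 [ 0.67  0.78 -1.29  2.02  0.87  1.06  0.32] [-1.1  0.2 -1. ]
```

```bash
python3 -m inch '[[[0.01,0.01,0.57],[0,0,0]],[[0.01,0.01,0.57],[0,0,0]],[[0.01,0.01,0.57],[0,0,0]],[[0.01,0.01,0.5],[0,0,0]],[[0,0,0],[0,0,0]],[[0,0,0],[0,0,0]]]';python3 q.py orange .078 3
```

```text
time: 21.18
tcp_pos: [0.4625, 0.029, 0.1033]
ee_rot: [0.336, 3.121, 0.012]
contact_force: [0.8, -0.4, 0.5]
width: 0.001
gripper_force: 0.0
[0.46210128 0.02758979 0.078     ]
3 rows of shift [ 0.   -0.02  0.34] turn [0.02 0.   0.01]
21.175 [ 0.62  0.84 -1.2   2.07  0.99  0.97  0.22] [ 0.8 -0.4  0.5]
```

```bash
python3 -m inch '[[[0,-0.02,0.34],[0,0,0]],[[0,-0.02,0.34],[0,0,0]],[[0,0,0.34],[0,0,0]],[[0,0,0],[0,0,0]],[[0,0,0],[0,0,0]]]';python3 q.py orange .078 1
```

```text
time: 21.8
tcp_pos: [0.4624, 0.0278, 0.08]
ee_rot: [0.335, 3.119, 0.007]
contact_force: [-4.8, -4.6, 23.4]
width: 0.0006
gripper_force: 11.7
[0.46210128 0.02758979 0.078     ]
1 rows of shift [ 0.01 -0.01  0.08] turn [0.03 0.02 0.03]
21.8 [ 0.59  0.87 -1.16  2.09  1.05  0.94  0.18] [-4.8 -4.6 23.4]
```

Bottomed at 23 N with the tip at 66 mm. I'll lift, move to green and press it.

```bash
python3 -m inch '[[[0,0,-0.6],[0,0,0]],[[0,0,-0.6],[0,0,0]],[[0,0,-0.5],[0,0,0]],[[0,0,0],[0,0,0]],[[0,0,0],[0,0,0]]]';python3 q.py green .12 6
```

```text
time: 22.42
tcp_pos: [0.4618, 0.0273, 0.1198]
ee_rot: [0.337, 3.122, 0.011]
contact_force: [-0.1, -0.2, -0.6]
width: 0.0
gripper_force: 0.0
[0.48810972 0.14432762 0.12      ]
6 rows of shift [-0.   0.8  0. ] turn [0.01 0.   0.  ]
22.425 [ 0.63  0.82 -1.22  2.06  0.95  0.99  0.26] [-0.1 -0.2 -0.6]
```

```bash
python3 -m inch '[[[0,0.8,0],[0,0,0]],[[0,0.8,0],[0,0,0]],[[0,0.8,0],[0,0,0]],[[0,0.8,0],[0,0,0]],[[0,0.8,0],[0,0,0]],[[0,0.8,0],[0,0,0]],[[0,0,0],[0,0,0]],[[0,0,0],[0,0,0]]]';python3 q.py green .078 4
```

```text
time: 23.42
tcp_pos: [0.4872, 0.1438, 0.1204]
ee_rot: [0.337, 3.123, 0.009]
contact_force: [0.4, 0.0, 1.3]
width: 0.001
gripper_force: 0.0
[0.48810972 0.14432762 0.078     ]
4 rows of shift [-0.01  0.01  0.42] turn [0.01 0.   0.01]
23.425 [ 0.36  0.85 -1.18  1.94  0.93  1.04  0.1 ] [0.4 0.  1.3]
```

```bash
python3 look.py w5; python3 k.py pics/w5.npz | grep -E 'orange|green'; python3 -m inch '[[[-0.01,0.01,0.42],[0,0,0]],[[-0.01,0.01,0.42],[0,0,0]],[[-0.01,0,0.42],[0,0,0]],[[0,0,0.42],[0,0,0]],[[0,0,0],[0,0,0]],[[0,0,0],[0,0,0]]]';python3 q.py green .078 1
```

```text
orange 1176 local -99.0 -59.3 16.125165939331055 z 71.94164154970298
green 1040 local -99.8 60.1 15.594622611999512 z 72.02129357260324
time: 24.22
tcp_pos: [0.4884, 0.1451, 0.0802]
ee_rot: [0.336, 3.121, 0.008]
contact_force: [-2.6, -2.7, 13.3]
width: 0.0007
gripper_force: 6.4
[0.48810972 0.14432762 0.078     ]
1 rows of shift [ 0.   -0.03  0.09] turn [0.03 0.01 0.03]
24.225 [ 0.33  0.9  -1.12  1.97  1.02  0.98  0.04] [-2.6 -2.7 13.3]
```

```bash
python3 -m inch '[[[0,0,0.06],[0,0,0]],[[0,0,0],[0,0,0]],[[0,0,0],[0,0,0]]]'; python3 -m inch '[[[0,0,-0.6],[0,0,0]],[[0,0,-0.9],[0,0,0]],[[0,0,-1],[0,0,0]],[[0,0,-1],[0,0,0]],[[0,0,-1],[0,0,0]],[[0,0,-1],[0,0,0]],[[0,0,0],[0,0,0]],[[0,0,0],[0,0,0]],[[0,0,0],[0,0,0]]]'; python3 look.py w6; python3 k.py pics/w6.npz
python3 - <<'E'
from station import r
import cv2,numpy as np
p,d=r.camera('side');cv2.imwrite('pics/s6.png',p[:,:,::-1])
E
```

```text
time: 24.6
tcp_pos: [0.4884, 0.1452, 0.0801]
ee_rot: [0.336, 3.119, 0.007]
contact_force: [-4.5, -5.4, 21.4]
width: 0.0003
gripper_force: 10.8
time: 25.72
tcp_pos: [0.4877, 0.144, 0.2137]
ee_rot: [-0.336, -3.123, -0.01]
contact_force: [1.0, 0.4, 0.6]
width: 0.0006
gripper_force: 0.0
cover h=a s+b y+c [-0.038  -0.0012  0.0094] 1159
blue 471 ctr s,y [ -5.  -94.8] size [13.7 42.6] turn -1.565 h 40.8
   flange -2.8 -99.1 35.0 3.3
black 0
yellow 0
orange 690 local -99.0 -59.0 16.121870040893555 z 71.9475161126059
green 791 local -98.2 60.5 16.251300811767578 z 72.07434440695282
```

View pics/s6.png

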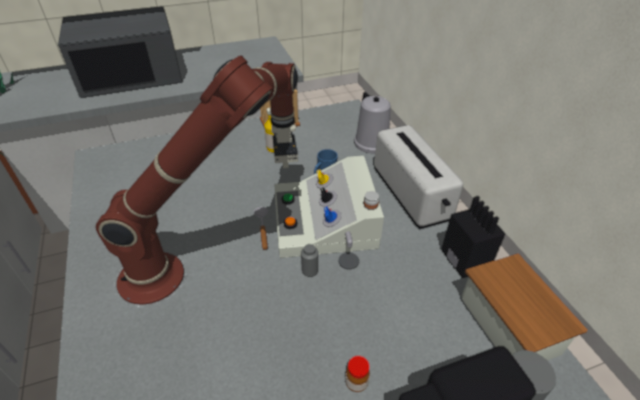

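View pics/w6.png

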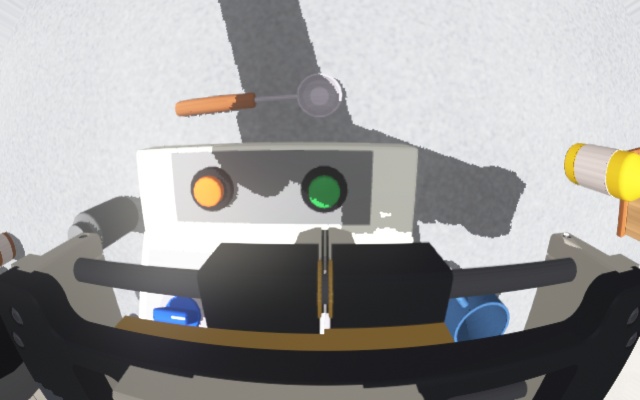

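Both keys are up again: orange at (208,190) and green at (323,190), both at z 72 mm. In the side view the tin, old filter, spoon, mug and jar stand where they were, and the arm is clear.

```bash
python3 -c "
from station import r;print(r.job_done())"
```

```text
the job is handed in; nothing more can be done
None
```

The job is handed in at about 26 s: blue, yellow and black were turned home in that order (within about 0.01 rad of the stop by depth camera), then orange and green were each pressed to the bottom and came back up, with nothing else seen to move; no verdict was returned.

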